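# Set a window cell in the light gauge

## Task

Take the cell with the tall clear window out of the sloping rack and press it, upright, fully home in the square well of the light gauge, its window facing along the light path between lamp and sensor; a spring leaf in the well resists on the way. Then push the holder's slide in against its stop, so that the cell stands in the light path, and let go. Do not force the cell, leave the other two cells in their pockets, and leave everything else on the bench where it is.

Things in the scene. Friction and masses are not known exactly. Their poses are not given: they have to be found in the camera images.
- gauge: Light gauge, fixed: plywood base 130 x 262 x 15 mm, a cell holder between a black lamp housing (own +y side) and a grey sensor housing (-y). Origin on the bench under the light path's middle; z up; light runs along own y, 55 mm up. Both housings are 60 mm deep, 105 mm high and begin 27 mm from the holder's middle: no room for fingers along y; along own x both sides of the holder are free.
- beam (a point): Fixed point, axes as the gauge's, 23 mm above the bench: here the middle of the well's floor comes when the slide is fully in. The well is 26 x 26 mm, 60 mm deep, open on top (rim 83 mm above the bench, holder 42 mm square) with a lead-in 3 mm wide, 5 mm deep all round. A cell has 1 mm on each side; seated, it stands 25 mm out. A leaf spring in the +x wall bulges in by 3 mm, 37 mm above the floor.
- slide_stop (a point): Fixed stop of the holder's cross slide. At the start the holder (and well) stands 4 to 14 mm out from the stop, shifted along own -x; its place is not reported: see or feel it. It slides at about 4 N and stays. Push its black knob along own +x: 20 mm across, 48 mm above the bench, its end 52 mm to own -x of the well's middle. The leaf holds up a half-inserted cell; passing it takes 5 to 15 N.
- rack: Sloping plywood rack, fixed, base 120 x 236 mm, highest edge about 85 mm. Origin on the bench under its middle; z up. Its block leans 30 degrees from vertical and has three square pockets (28 mm wide, 45 mm deep, side by side along own y at -75, 0 and 75 mm); the cells' tops lean towards own -x, away from the robot.
- cell: The cell to set: U-shaped aluminium frame 24 x 24 x 85 mm, 80 to 130 g, with a 6 mm clear pane in a tall window 14 mm wide, from 12 mm above its foot to the top (top ends flush). Origin at the centre of its underside, z towards its top. The window looks along own x (both ways); the faces to own +y and -y are solid, the ones to grip. In the rack own y lies along the rack's y; 40 mm stand out.
- pinhole_cell: Another cell of the same outside size, solid but for a 10 mm round hole near its top; stays in its pocket. Origin and axes as for the cell.
- blank_cell: A solid block of the same outside size, no window; stays in its pocket. Origin and axes as for the cell.
- tape_wide: Roll of tape lying flat, 110 mm across, 48 mm high; bystander. Origin under its centre.
- tape_narrow: Roll of tape lying flat, 100 mm across, 24 mm high; bystander. Origin under its centre.
- motor: Small stepper motor standing shaft up, 42 x 42 mm, 64 mm high; bystander. Origin under its centre.
- cam_lever: Plywood cam clamp lever lying flat, 115 x 45 x 21 mm; bystander. Origin under its round cam, handle along own x.
- screwdriver: Screwdriver, 190 mm, lying along its own x between rack and gauge; bystander. Origin under its middle.
- screw_jar: Closed jar, 64 mm across, 75 mm high; bystander. Origin under its centre.
Things that resemble listed ones, but are neither listed nor needed, are in the scene too. What is shaped like the cell but blue or purple is not meant.

How it is judged:
At the end, for the whole second after the job is handed in: The window cell stands at rest on the well's floor (within 2 mm) in the light path, within 3 mm of its middle (so the slide is in), upright within 3.4 degrees, its window within 5.7 degrees of the light path, either way round; the other two cells within 15 mm of where they began (z of cell in the frame of beam below 0.002 m and horizontal distance between cell and beam below 0.003 m and angle between cell's own z axis and vertical below 0.06 rad and angle between the x axis of cell and the y axis of gauge, either way round below 0.1 rad and linear speed of cell below 0.01 m/s and distance of each of pinhole_cell, blank_cell from where it was at the start of the episode below 0.015 m); the robot touches nothing.
It fails at once if one of the other two cells is moved by more than 15 mm (distance of any of pinhole_cell, blank_cell from where it was at the start of the episode above 0.015 m).
It fails at once if a bystander (tape roll, motor, cam lever, screwdriver, jar) is moved by more than 30 mm (distance of any of tape_wide, tape_narrow, motor, cam_lever, screwdriver, screw_jar from where it was at the start of the episode above 0.03 m).
It fails at once if the cell is forced: more than 80 N between the cell and the gauge (contact force between cell and gauge above 80 N).
It also fails if it takes over 61 s, if anything falls off the work surface, if the arm or the gripper's body presses on something with over 40 N, if the wrist force passes 120 N, or if a joint passes its speed limit or range.

## Robot

A 6-joint arm with a two-finger parallel gripper is mounted at the origin on the work surface. World frame = base frame: x ahead of the robot, y to its left, z up, the work surface at z = 0. Lengths are in m, angles in rad, forces in N, time in s.
With the tool pointing down it reaches from about 0.25 to 0.8 m from the base axis. Payload 8.5 kg.
Tool frame: the origin (TCP) lies at the very end of the fingers, on their centre line; the grasp point (between the pads) lies 19 mm behind it (robot.grip_depth is the distance from the TCP to the grasp point, in m); z points along the fingers, y is the line along which they close (so a half turn about z gives the same grasp; the last joint's range is limited). The gripper opens to 85 mm and grips with 20 to 120 N. Pads are 22 mm wide; open, the fingers measure 114 mm over their backs; the gripper's body (76 mm by 85 mm) begins 54 mm behind the grasp point. The pads swing forward as they close: fully open they stand 13 mm farther back than shut.
Start: joints at [-1.237, 0.238, -0.013, 1.319, 0, 1.571], TCP at [0.172, -0.496, 0.231] pointing down, gripper open.
Joint ranges: [-2.66, 2.66], [-1.03, 1.9], [-1.14, 1.46], [-1.82, 2.27], [-1.45, 1.34], [-3.14, 3.14]. Speed limits (rad/s): [2.22, 2.22, 2.79, 3.14, 3.14, 3.14].

## Interface

Orientations are given as a rotation vector (axis times angle).
In Python, from station import robot, jaws, kinematics, get_image, readout gives the robot as it stands. Calls block until the motion is done:
- robot.reach(position, orientation): joint-space move of the TCP to a pose.
- robot.move_straight(position, rot=None, max_speed=0.15): straight line of the TCP; rot=None keeps the orientation; max_speed is the mean speed in m/s.
- robot.set_joints(angles): joint-space move.
- jaws.open_jaws() and jaws.grab(): open the fingers fully, or close them until they stop; the grip force is fixed at half the most.
- robot.hold(seconds).
- kinematics.solve_ik(position, orientation): joint angles nearest the present ones, or None.
- get_image(name): name is "side" or "top" or "wrist"; returns a dict with "frame" (420x560x3 uint8, red, green, blue), "range_z" (420x560 float32, m along the optical axis (not along the pixel's ray), 0 where there is no reading), "vertical_fov" (degrees; the focal length in pixels is half the picture's height over the tangent of half this angle, whatever the lens; pixels are square), "cx", "cy" (the principal point, pixels), "D" ([k1, k2, p1, p2, k3] as OpenCV has them; the pictures are not rectified), "extrinsics" (4x4, takes a point from world to camera coordinates). Camera axes: x right, y down, z forward; pixel columns grow to the right and rows downward; lengths in m; the calibration is good to about 2 mm. A picture is of the moment at which its call begins.
A pose or a line that the arm cannot do raises robot.MotionError and nothing moves.
- robot.hand_in(): hands the job in; it is judged then, once.
Readings, each from a call of its own:
- readout.current_t(): time.
- readout.current_joint_pos(): joint angles.
- readout.current_qd(): joint speeds.
- readout.current_joint_torque(): joint torques, N m.
- readout.current_position(): TCP position.
- readout.current_tool_rot(): TCP orientation.
- readout.current_ft_force(): force on the tool from outside, world axes, zero at the start.
- readout.current_wrist_torque(): the same for the moment, N m.
- readout.current_opening(): finger opening in m.
- readout.current_grasp_force(): force on a finger pad.
Only numpy, scipy, OpenCV 4.12 (cv2) and the standard library are available. Lean on these libraries where they do the work, as an engineer would, in place of code of your own. Each camera call takes 0.05 s, during which the arm holds its last target. There are 200 camera calls.

## Working session

There is one attempt and no reset: what is moved stays moved. The work goes in short steps, each a Python script; the robot and the scene stay as the last script left them, time stands still between calls to the robot, and variables do not carry over. Pictures are saved under pics/ and viewed, at most 10 in all, crops included, and the job is handed in when it is done.

```bash
ls; mkdir -p pics; cat > h.py <<'E'
import numpy as np, cv2
from scipy.spatial.transform import Rotation as R
from station import robot, jaws, kinematics, get_image, readout
def cam(im):
    h,w=im["frame"].shape[:2]; f=h/2/np.tan(np.radians(im["vertical_fov"])/2)
    return np.array([[f,0,im["cx"]],[0,f,im["cy"]],[0,0,1]]),np.array(im["D"],float),np.array(im["extrinsics"])
def ray(im,px):
    K,D,E=cam(im); u=cv2.undistortPoints(np.array(px,float).reshape(-1,1,2),K,D).reshape(-1,2)
    d=np.c_[u,np.ones(len(u))]@E[:3,:3]; o=-E[:3,:3].T@E[:3,3]; return o,d   # d has unit optical depth
def onplane(im,px,z):
    o,d=ray(im,px); return o+d*((z-o[2])/d[:,2])[:,None]
def cloud(im):
    h,w=im["range_z"].shape; v,u=np.mgrid[:h,:w]; o,d=ray(im,np.c_[u.ravel(),v.ravel()])
    P=o+d*im["range_z"].ravel()[:,None]; P[im["range_z"].ravel()<=0]=np.nan; return P.reshape(h,w,3)
def proj(im,P):
    K,D,E=cam(im); return cv2.projectPoints(np.array(P,float).reshape(-1,1,3),cv2.Rodrigues(E[:3,:3])[0],E[:3,3],K,D)[0].reshape(-1,2)
def save(im,name,box=None,s=1):
    a=im["frame"][...,::-1]
    if box: a=a[box[1]:box[3],box[0]:box[2]]
    cv2.imwrite(f"pics/{name}.png",cv2.resize(a,None,fx=s,fy=s,interpolation=cv2.INTER_CUBIC))
E
python3 - <<'E'
from h import *
import pickle
for n in("top","side"):
    im=get_image(n); pickle.dump(im,open(n+".pkl","wb")); save(im,n+"0",s=1.4)
    E=im["extrinsics"]; print(n,-E[:3,:3].T@E[:3,3],E[2,:3],im["vertical_fov"],im["D"],im["cx"],im["cy"])
print(readout.current_t())
E
```

```text
pics
top [ 0.4192607  -0.08276929  1.55162044] [ 0.0882452  -0.01959116 -0.99590611] 46.83475008808768 [0.04521567 0.         0.         0.         0.        ] 279.58170548983895 213.02625731187956
side [ 0.31016913 -1.05615175  0.79877318] [ 0.19586697  0.77661753 -0.59874982] 49.519723747984045 [0.029337 0.       0.       0.       0.      ] 277.28778637731756 210.86005051913082
0.1
```

View pics/top0.png

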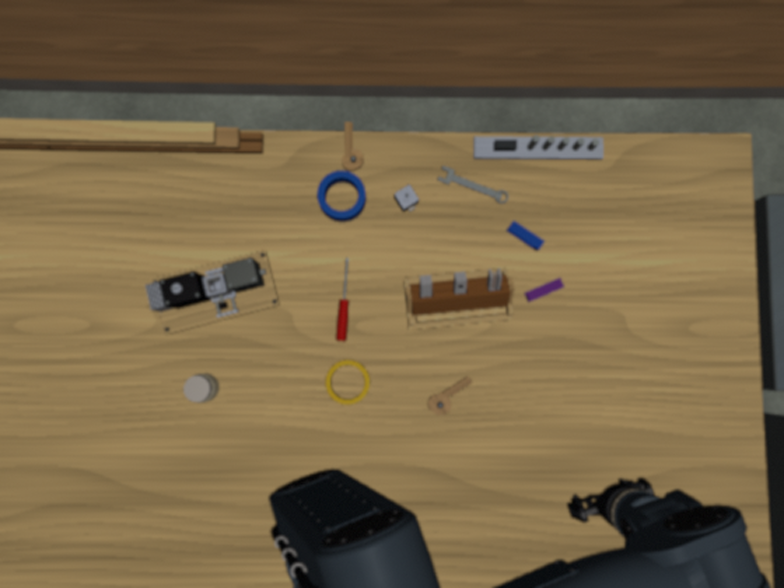

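View pics/side0.png

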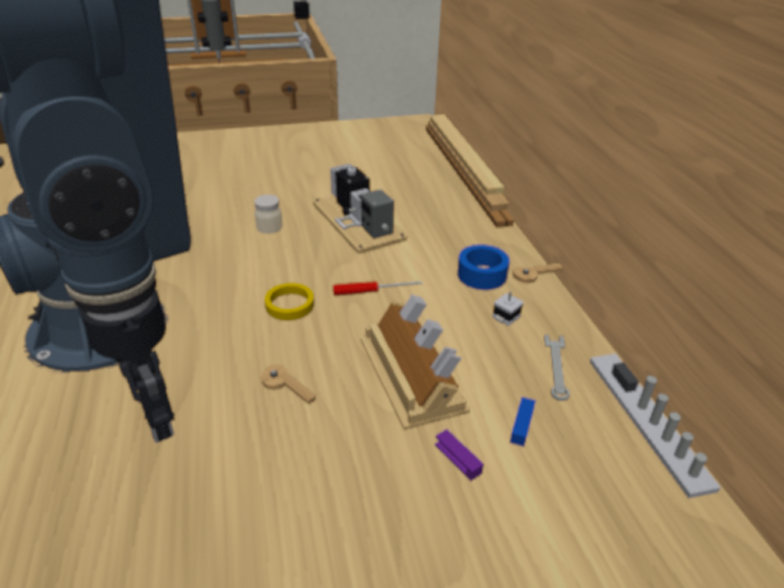

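The top view (picture pixels, 1.4x scale) shows the gauge around (213,290) with its knob at (228,305) towards the robot, and the rack around (460,295). The three cells are at (426,287), (460,283) and (495,280). The right-hand one looks U-shaped, which would make it the window cell. Next I'll get rough poses and take close wrist views.

```bash
python3 - <<'E'
from h import *
im=get_image("top")
for n,px in dict(blank=(426,287),pin=(460,283),win=(495,280),).items(): print(n,onplane(im,np.array(px)/1.4,.08))
print("gauge",onplane(im,np.array((215,285))/1.4,.083),"jar",onplane(im,np.array((200,388))/1.4,.07))
P=cloud(im).reshape(-1,3); 
for n,c,lo,hi in(("gauge",(.42,.26),.098,.112),("gaugebase",(.42,.26),.010,.02),("rack",(.42,-.15),.006,.2)):
    q=P[(P[:,2]>lo)&(P[:,2]<hi)&(np.hypot(P[:,0]-c[0],P[:,1]-c[1])<.17)]
    print(n,len(q),cv2.minAreaRect(q[:,:2].astype(np.float32)*1000))
w=get_image("wrist"); p=readout.current_position(); r=R.from_rotvec(readout.current_tool_rot())
E=w["extrinsics"]; T=np.eye(4);T[:3,:3]=r.as_matrix();T[:3,3]=p
print("cam in tool",np.round(np.linalg.inv(T)@np.linalg.inv(E),4),w["vertical_fov"],w["D"]); print(np.round(r.as_matrix(),3))
E
```

```text
blank [[ 0.57459695 -0.18713348  0.08      ]]
pin [[ 0.58371849 -0.26148615  0.08      ]]
win [[ 0.59066102 -0.33812766  0.08      ]]
gauge [[0.57643102 0.26923924 0.083     ]] jar [[0.35547356 0.29826566 0.07      ]]
gauge 355 ((566.7144775390625, 291.70599365234375), (37.603050231933594, 189.4923553466797), 15.872593879699707)
gaugebase 982 ((436.0177001953125, 297.5186767578125), (242.26426696777344, 323.6527099609375), 74.60992431640625)
rack 2028 ((425.052734375, -149.36749267578125), (312.3194580078125, 334.6963806152344), 21.78784942626953)
cam in tool [[ 1.500e-03 -9.657e-01 -2.596e-01  6.620e-02]
 [ 1.000e+00  1.500e-03  2.000e-04 -1.000e-04]
 [ 2.000e-04 -2.596e-01  9.657e-01 -1.418e-01]
 [ 0.000e+00  0.000e+00  0.000e+00  1.000e+00]] 62.68795543229533 [-0.08889367  0.          0.          0.          0.        ]
[[ 0.945  0.328 -0.   ]
 [ 0.328 -0.945  0.001]
 [-0.    -0.001 -1.   ]]
```

```bash
cat >> h.py <<'E'
def rv(y,z):
    z=np.array(z,float);z/=np.linalg.norm(z);y=np.array(y,float);y-=z*(y@z);y/=np.linalg.norm(y)
    return R.from_matrix(np.c_[np.cross(y,z),y,z]).as_rotvec()
E
python3 - <<'E'
from h import *
import pickle
a=np.radians(15.9); gx=np.array([np.cos(a),np.sin(a),0]); ry=np.array([.106,-.994,0]); up=np.array([.994*.5,.106*.5,.866])
for s in(1,-1):
    print(s,"gauge",np.round(kinematics.solve_ik([.577,.269,.09],rv(s*gx,[0,0,-1])),2) )
    for d in(.01,.12):
        q=kinematics.solve_ik(np.array([.58,-.338,.06])+up*d,rv(s*ry,-up)); print("rack",None if q is None else np.round(q,2))
robot.reach([.60,-.28,.21],rv(ry,[0,0,-1])); im=get_image("wrist"); pickle.dump(im,open("wr.pkl","wb")); save(im,"wr",s=1.4)
robot.reach([.58,.265,.23],rv(gx,[0,0,-1])); im=get_image("wrist"); pickle.dump(im,open("wg.pkl","wb")); save(im,"wg",s=1.4)
print(readout.current_t())
E
```

```text
1 gauge [0.44 0.5  0.02 1.09 0.   1.73]
rack [-0.41  0.98  0.77  1.83 -0.25  2.68]
rack None
-1 gauge [ 0.44  0.5   0.02  1.09  0.   -1.41]
rack [-0.41  0.98  0.77  1.83 -0.25 -0.46]
rack None
4.0167
```

View pics/wr.png

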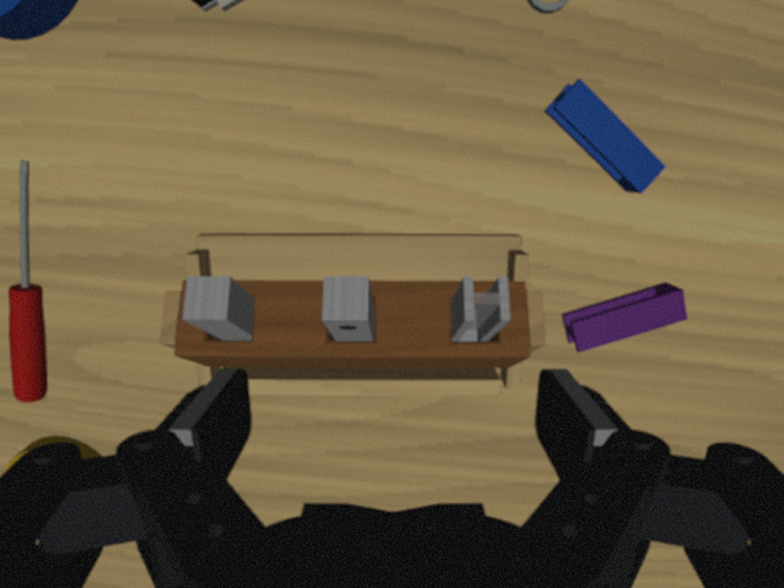

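View pics/wg.png

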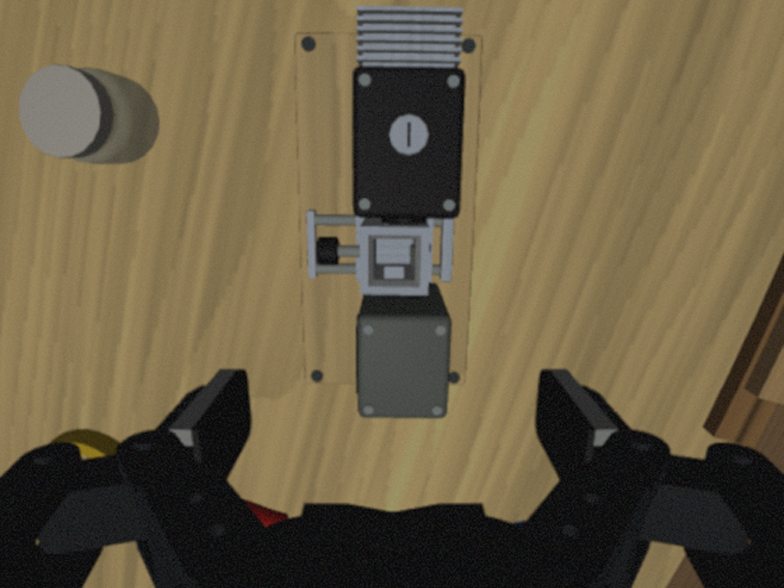

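The rack view shows the window cell at picture pixels (480,310), the U-shaped one on the right. The pinhole cell is at (348,310) and the blank at (220,308). The gauge view shows the lamp at (408,135), the sensor at (403,365), the holder rim around (394,256), and the knob at (327,250). There is a guide bracket plate at (312,245) just beyond the knob, so I need its height. Next I'll measure from depth.

```bash
python3 - <<'E'
from h import *
import pickle
im=pickle.load(open("wr.pkl","rb")); P=cloud(im); f=im["frame"].astype(int)
hsv=cv2.cvtColor(im["frame"],cv2.COLOR_RGB2HSV); m=np.zeros(P.shape[:2],bool); m[200:256,125:380]=1
br=m&(hsv[...,1]>110)&(hsv[...,2]<140)&(hsv[...,2]>50)&np.isfinite(P[...,2])&(P[...,2]>.03)
Q=P[br]; 
for _ in range(4):
    c=Q.mean(0); n=np.linalg.svd(Q-c,full_matrices=False)[2][2]; n*=np.sign(n[2]); d=P[br]-c; Q=P[br][np.abs(d@n)<.003]
print("plane n",n,"tilt",np.degrees(np.arccos(n[2])),"yaw",np.degrees(np.arctan2(n[1],n[0])),len(Q),c)
e=n*[1,1,0]; e/=np.linalg.norm(e); ry=np.array([e[1],-e[0],0]); s=np.cross(n,ry); print("s",s)
A=P.reshape(-1,3)-c; C=np.c_[A@ry,A@s,A@n]; mm=np.zeros(P.shape[:2],bool); mm[185:250,120:385]=1
B=C[mm.ravel()]; t=B[(B[:,2]>.034)&(B[:,2]<.05)]
for lo,hi in((-.12,-.04),(-.04,.04),(.04,.12)):
    k=t[(t[:,0]>lo)&(t[:,0]<hi)]; print(len(k),"y",np.percentile(k[:,0],[1,50,99]),"s",np.percentile(k[:,1],[1,50,99]),"h",np.percentile(k[:,2],[5,50,95]))
np.savez("rack.npz",c=c,n=n,ry=ry,s=s)
# block extents for ry yaw check
u=Q-c; print("block rect",cv2.minAreaRect(np.c_[u@ry,u@s].astype(np.float32)*1000))
g=pickle.load(open("wg.pkl","rb")); P=cloud(g); 
def rect(lo,hi,box,name):
    x0,y0,x1,y1=[int(b/1.4) for b in box]; q=P[y0:y1,x0:x1].reshape(-1,3); q=q[(q[:,2]>lo)&(q[:,2]<hi)]
    print(name,len(q),"z",np.median(q[:,2]),cv2.minAreaRect(q[:,:2].astype(np.float32)*1000))
rect(.099,.112,(330,60,480,225),"lamp"); rect(.099,.112,(340,300,470,430),"sensor"); rect(.078,.089,(340,205,450,310),"holder")
for px in((312,220),(312,245),(312,272),(322,250),(328,250),(336,250),(347,250),(447,240),(394,250),(394,272),(335,220)): print(px,np.round(P[int(px[1]/1.4),int(px[0]/1.4)],4))
E
```

```text
plane n [0.49680455 0.05164373 0.86632451] tilt 29.96570677427704 yaw 5.934683735265729 8644 [ 0.5718994  -0.26290576  0.07317452]
s [ 0.86168137  0.08957333 -0.49948157]
1073 y [-0.09141509 -0.07869706 -0.06755743] s [-0.00647719  0.00521675  0.01777227] h [0.03668109 0.03992169 0.04106021]
1069 y [-0.01654126 -0.00448395  0.00729418] s [-0.00654772  0.00465873  0.01706604] h [0.03818382 0.0399592  0.04115939]
695 y [0.05826046 0.07076626 0.08252606] s [-0.00651224  0.00478562  0.01736179] h [0.03552292 0.03981791 0.04099172]
block rect ((-4.748497009277344, 3.576831817626953), (48.64729690551758, 222.14051818847656), 89.88249206542969)
lamp 7913 z 0.10414857055152693 ((567.2232055664062, 342.2574462890625), (60.69990158081055, 80.40450286865234), 15.084734916687012)
sensor 4871 z 0.10416644738219782 ((601.1485595703125, 217.32418823242188), (56.211700439453125, 67.3158187866211), 14.633854866027832)
holder 1673 z 0.08205534508395657 ((585.106689453125, 272.11993408203125), (53.68715286254883, 51.450599670410156), 16.5026798248291)
(312, 220) [0.5162 0.2764 0.022 ]
(312, 245) [0.5206 0.2586 0.0223]
(312, 272) [0.5252 0.2391 0.0217]
(322, 250) [0.5324 0.2644 0.0554]
(328, 250) [0.5361 0.2656 0.0564]
(336, 250) [0.5414 0.2669 0.0556]
(347, 250) [0.5475 0.2679 0.0516]
(447, 240) [0.6141 0.2901 0.0274]
(394, 250) [0.5795 0.2721 0.0227]
(394, 272) [0.5834 0.2583 0.0341]
(335, 220) [0.5329 0.281  0.0222]
```

```bash
python3 - <<'E'
from h import *
import pickle
g=pickle.load(open("wg.pkl","rb")); P=cloud(g); a=np.radians(15); gx=np.array([np.cos(a),np.sin(a),0]); gy=np.array([-np.sin(a),np.cos(a),0]); o=np.array([.583,.270,0])
A=P-o; X=A@gx; Y=A@gy; Z=P[...,2]
def box(m,n): print(n,m.sum(),"x",np.round(np.percentile(X[m],[.5,2,50,98,99.5])*1e3,1),"y",np.round(np.percentile(Y[m],[.5,2,50,98,99.5])*1e3,1))
box((abs(Z-.104)<.003)&(Y>.02)&(Y<.095),"lamp"); box((abs(Z-.104)<.003)&(Y<-.02)&(Y>-.12),"sensor")
t=(abs(Z-.082)<.003)&(abs(X)<.03)&(abs(Y)<.026); box(t,"rim")
for n,b in(("x- rim",t&(X<0)&(abs(Y)<.01)),("x+ rim",t&(X>0)&(abs(Y)<.01)),("y-",t&(Y<0)&(abs(X)<.01)),("y+",t&(Y>0)&(abs(X)<.01))): box(b,n)
box((Z>.043)&(Z<.062)&(X<-.035)&(X>-.08)&(abs(Y)<.02),"knob")
box((Z>.012)&(Z<.018)&(abs(X)<.1)&(abs(Y)<.2),"base")
k=np.load("rack.npz"); c,n,ry,s=[k[i] for i in("c","n","ry","s")]
foot=c+.0704*ry+.0053*s-.045*n; print("foot",foot)
for off in(0,10,15,20,30):
  for S in(1,-1):
    z=-(n*np.cos(np.radians(off))-s*np.sin(np.radians(off))); 
    grip=foot+n*.080; r=[]
    for d in(0,.05,.06,.08):
        q=kinematics.solve_ik(grip+n*d+z*.019,rv(S*ry,z)); r.append(q is not None)
    zz=z; print(off,S,np.round(z,2),r)
E
```

```text
lamp 5762 x [-26.  -25.1   2.8  31.6  32.6] y [34.3 35.4 62.6 93.9 94.7]
sensor 4740 x [-23.9 -22.4   3.7  30.   31.1] y [-88.4 -86.9 -53.5 -23.6 -22.8]
rim 1420 x [-23.5 -23.5  -1.9  18.2  26.1] y [-23.  -22.7   1.5  25.4  25.7]
x- rim 222 x [-23.6 -23.5 -19.6  -1.9  -1. ] y [-9.8 -9.7 -1.5  9.4  9.9]
x+ rim 216 x [ 0.7  1.9 14.2 18.  18.3] y [-9.9 -9.8 -1.6  9.6  9.9]
y- 241 x [-9.7 -9.6 -0.1  9.4  9.6] y [-22.9 -22.8 -12.5  -8.6  -8. ]
y+ 166 x [-10.  -10.    0.1   9.4   9.4] y [19.2 19.6 23.  25.6 25.7]
knob 373 x [-54.2 -54.  -45.9 -35.9 -35.2] y [-3.6 -3.3  7.  15.  15.2]
base 12105 x [-73.1 -72.2 -44.3  55.3  56.2] y [-106.5 -101.4   39.9  148.1  151. ]
foot [ 0.56138909 -0.33477768  0.03154266]
0 1 [-0.5  -0.05 -0.87] [True, True, True, False]
0 -1 [-0.5  -0.05 -0.87] [True, True, True, False]
10 1 [-0.34 -0.04 -0.94] [True, True, True, True]
10 -1 [-0.34 -0.04 -0.94] [True, True, True, True]
15 1 [-0.26 -0.03 -0.97] [True, True, True, True]
15 -1 [-0.26 -0.03 -0.97] [True, True, True, True]
20 1 [-0.17 -0.02 -0.98] [True, True, True, True]
20 -1 [-0.17 -0.02 -0.98] [True, True, True, True]
30 1 [ 0.  0. -1.] [True, True, True, True]
30 -1 [ 0.  0. -1.] [True, True, True, True]
```

```bash
cat >> h.py <<'E'
A0=np.radians(15); gx=np.array([np.cos(A0),np.sin(A0),0]); gy=np.array([-np.sin(A0),np.cos(A0),0]); G0=np.array([.583,.270,0])+.0034*gx+.0057*gy
def gauge(im):
    P=cloud(im); A=P-G0; X=A@gx; Y=A@gy; Z=P[...,2]; e=lambda v:np.round(np.percentile(v,[1,99])*1e3,1) if len(v) else v
    h=(abs(Z-.104)<.003)&(abs(X)<.04); L=h&(Y>.02)&(Y<.085); S=h&(Y<-.02)&(Y>-.12); t=(abs(Z-.082)<.003)&(abs(X)<.04)&(abs(Y)<.008)
    k=(Z>.043)&(Z<.062)&(X<-.04)&(X>-.08)&(abs(Y)<.02)
    r=(abs(Z-.0825)<.002)&(abs(X+.006)<.01); 
    print("lamp x",e(X[L]),"y",e(Y[L]),"sensor x",e(X[S]),"y",e(Y[S]),"rim x",e(X[t]),"well y edges",e(Y[r&(Y<0)&(Y>-.018)]),e(Y[r&(Y>0)&(Y<.018)]),"knob x",e(X[k]),"y",e(Y[k]))
    for D in(L,S): print("yaw",cv2.minAreaRect(np.c_[X[D],Y[D]].astype(np.float32)*1000)[2],end=" ")
    print()
E
python3 - <<'E'
from h import *
import pickle
gauge(pickle.load(open("wg.pkl","rb")))
robot.reach([.58,.265,.23],rv(-gx,[0,0,-1])); im=get_image("wrist"); pickle.dump(im,open("wg2.pkl","wb")); save(im,"wg2",s=1.4)
gauge(im); gauge(get_image("top")); print(readout.current_t(),np.round(readout.current_ft_force(),2))
E
```

```text
lamp x [-29.3  28.8] y [29.  84.5] sensor x [-26.6  27.2] y [-93.6 -28.9] rim x [-26.9  14.8] well y edges [-17.8 -14.8] [14.6 18. ] knob x [-57.6 -40.2] y [-9.2  9.5]
yaw 0.03922812640666962 yaw 89.69862365722656 
lamp x [-29.4  28.8] y [28.6 84.3] sensor x [-27.1  27. ] y [-95.1 -29.3] rim x [-26.8  14.3] well y edges [-18. -15.] [14.3 18. ] knob x [-57.7 -40.1] y [-9.5  8.6]
yaw 0.11290112137794495 yaw 0.03395242616534233 
lamp x [-23.1   2.9] y [25.  64.1] sensor x [-29.7  27.2] y [-99.1 -33.4] rim x [-28.3  15.4] well y edges [] [ 7.3 16.6] knob x [-59.6 -42.8] y [-13.1   5.1]
yaw 87.59031677246094 yaw 0.6533817648887634 
6.7583 [ 0.62 -1.   -0.56]
```

Both flipped wrist views agree to within 0.4 mm. The well middle is about 6.1 mm short of the light path, and the yaw is 15.0°. Next is the grasp.

```bash
python3 - <<'E'
from h import *
k=np.load("rack.npz"); c,n,ry,s=[k[i] for i in("c","n","ry","s")]
foot=c+.0704*ry+.0053*s-.045*n; r=rv(-ry,-n); T=foot+.062*n
robot.reach([.56,-.32,.25],rv(-ry,[0,0,-1])); 
robot.move_straight(T+.055*n,r,.2); f0=readout.current_ft_force()
robot.move_straight(T,r,.1); print("down",readout.current_position()-T,readout.current_ft_force()-f0)
save(get_image("wrist"),"g1",s=1.4)
jaws.grab(); print("open",readout.current_opening(),"gf",readout.current_grasp_force(),readout.current_ft_force()-f0,readout.current_t())
E
```

```text
down [ 0.00020701 -0.00016674  0.00135524] [ 0.25320006 -1.00492047 -0.33646255]
open 0.022949367358114568 gf 59.41068470478058 [ 1.26312229 -0.80697964  0.13632389] 11.65
```

View pics/g1.png

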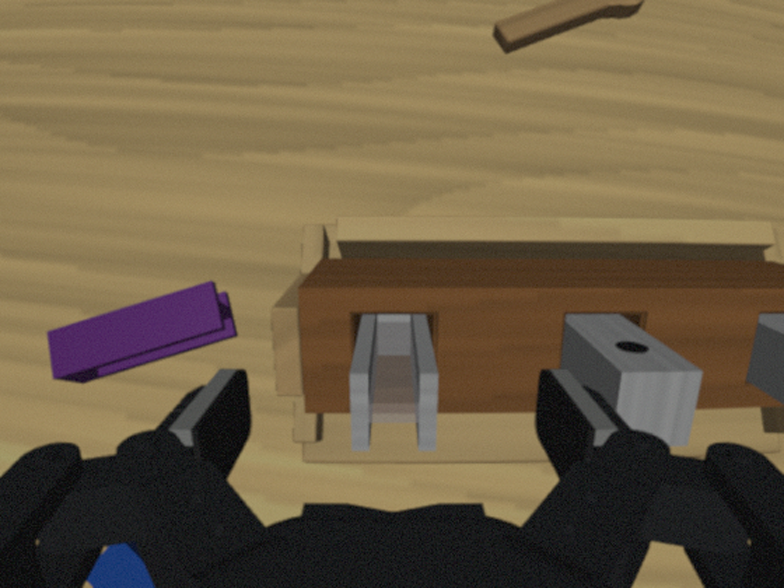

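The window cell at picture pixels (395,380) is centred between the fingers and clear of the pinhole cell at (630,370). The jaws stopped at 23 mm, so it is gripped. Now I'll pull it out along the pocket axis and go above the gauge.

```bash
python3 - <<'E'
from h import *
k=np.load("rack.npz"); c,n,ry,s=[k[i] for i in("c","n","ry","s")]
p=np.array(readout.current_position())
robot.move_straight(p+.056*n,None,.12); print("out",readout.current_opening(),readout.current_grasp_force(),readout.current_ft_force())
robot.move_straight([.58,-.32,.24],rv(-ry,[0,0,-1]),.2)
W=G0-.0061*gx-.0001*gy
robot.reach(W+[0,0,.215],rv(-gx,[0,0,-1])); print(readout.current_opening(),readout.current_grasp_force(),readout.current_t(),readout.current_position()-W)
save(get_image("wrist"),"h1",s=1.4); im=get_image("side"); 
u=proj(im,[W+[0,0,.12]])[0].astype(int); save(im,"h1s",(u[0]-90,u[1]-80,u[0]+90,u[1]+60),4)
E
```

```text
out 0.022786598775625215 59.052218198776245 [-0.93812042  0.77210894 -1.27582146]
0.022507187310119383 58.950090408325195 15.775 [ 0.00048895 -0.00093408  0.21508073]
```

View pics/h1s.png

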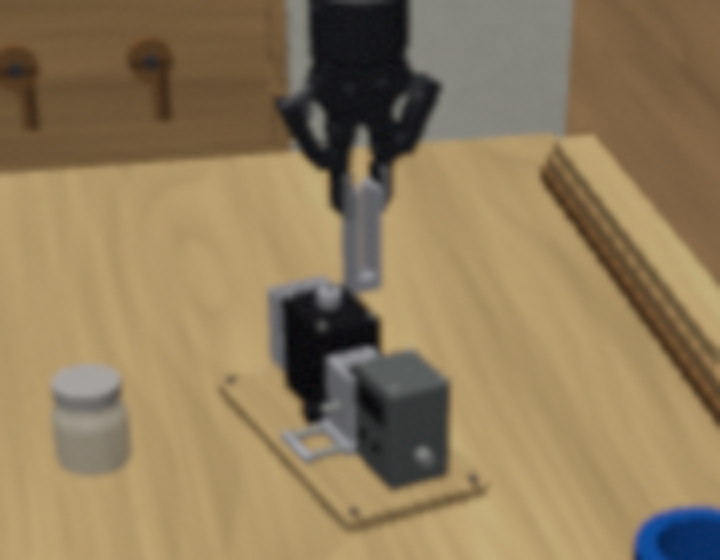

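View pics/h1.png

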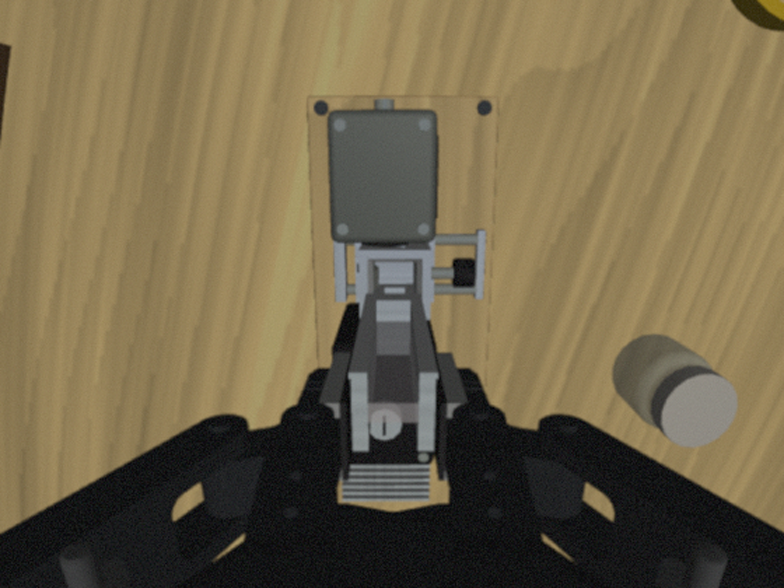

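The cell hangs upright in the grip, centred at pixel x≈394, with the well opening at (395,265) beyond it. I'll measure its offset and tilt in the hand from a depth picture.

```bash
python3 - <<'E'
from h import *
im=get_image("wrist"); P=cloud(im); p=np.array(readout.current_position()); r=R.from_rotvec(readout.current_tool_rot()); print(p, r.as_matrix().round(4))
W=G0-.0061*gx-.0001*gy; print("tcp-W in gauge",(p-W)@gx*1e3,(p-W)@gy*1e3)
C=r.inv().apply((P-p).reshape(-1,3))*1e3
B=C[(abs(C[:,1])<16)&(C[:,0]>-5)&(C[:,0]<25)&(C[:,2]>-18)&(C[:,2]<75)]
print(len(B))
q=B[(B[:,0]>8)&(B[:,2]<62)&(abs(B[:,1])>8)&(abs(B[:,1])<13)]
for lo,hi in((-25,-5),(-5,10),(10,25),(25,40),(40,55),(55,65)):
    k=B[(B[:,2]>lo)&(B[:,2]<hi)&(B[:,0]>7)]; 
    if len(k)>5: print(lo,hi,len(k),"x",np.percentile(k[:,0],[10,50,90]).round(1),"y",np.percentile(k[:,1],[1,99]).round(1))
print("zmax",np.percentile(B[B[:,0]>7][:,2],[1,99]))
A=np.c_[q[:,2],q[:,1],np.ones(len(q))]; w=np.ones(len(q),bool)
for _ in range(5): f=np.linalg.lstsq(A[w],q[w,0],rcond=None)[0]; w=abs(A@f-q[:,0])<1.5
print("x=",f,"deg",np.degrees(f[:2]),"x at z=62:",f[0]*62+f[2],w.sum())
E
```

```text
[0.5793497  0.27388686 0.214983  ] [[ 2.574e-01 -9.663e-01  0.000e+00]
 [-9.663e-01 -2.574e-01 -1.000e-04]
 [ 1.000e-04  0.000e+00 -1.000e+00]]
tcp-W in gauge 0.1800779631325116 -0.9008132532502798
3592
-25 -5 564 x [10.6 12.1 12.8] y [-15.8  15.8]
-5 10 320 x [10.8 12.5 12.8] y [-14.9  14.6]
10 25 223 x [12.  12.5 12.8] y [-12.4  11.3]
25 40 179 x [11.6 12.5 12.8] y [-12.3  11.4]
40 55 407 x [ 8.  11.8 12.7] y [-12.1  11.2]
55 65 116 x [12.3 12.5 12.7] y [-12.3  11.2]
zmax [-17.46357841  60.55960486]
x= [ 1.21690210e-03 -2.83194325e-03  1.24837559e+01] deg [ 0.06972335 -0.1622584 ] x at z=62: 12.559203834976472 886
```

```bash
cat >> h.py <<'E'
W=G0-.0061*gx-.0001*gy; CO=.0005*gx-.0005*gy   # cell centre minus TCP when held
ROT=rv(-gx,[0,0,-1])
def err(): d=np.array(readout.current_position())-(W-CO); return d@gx*1e3,d@gy*1e3,d[2]*1e3
E
python3 - <<'E'
from h import *
b=np.zeros(3)
for z in(.158,.158,.158):
    robot.move_straight(W-CO+[0,0,z]+b,ROT,.1); robot.hold(.2)
    e=err(); b-=(e[0]*gx+e[1]*gy)/1e3; print(np.round(e,2))
f0=np.array(readout.current_ft_force()); np.savez("b.npz",b=b,f0=f0)
for z in np.arange(.152,.1245,-.004):
    robot.move_straight(W-CO+[0,0,z]+b,ROT,.05); f=readout.current_ft_force()-f0
    print(round(z,3),"err",np.round(err(),2),"F gx,gy,z",np.round([f@gx,f@gy,f[2]],1))
    if abs(f).max()>12: print("stop"); break
print(readout.current_t())
E
```

```text
[4.4000e-01 9.0000e-02 1.5877e+02]
[-4.5000e-01 -8.0000e-02  1.5801e+02]
[ 2.0000e-02 -1.0000e-02  1.5798e+02]
0.152 err [-3.9000e-01 -8.0000e-02  1.5138e+02] F gx,gy,z [-0.2 -0.2  0.5]
0.148 err [-1.9000e-01 -8.0000e-02  1.4764e+02] F gx,gy,z [ 0.5 -0.3  0.6]
0.144 err [-1.9000e-01 -5.0000e-02  1.4369e+02] F gx,gy,z [0.  0.2 0.6]
0.14 err [-1.8000e-01 -6.0000e-02  1.3966e+02] F gx,gy,z [-0.4 -0.3  0.3]
0.136 err [-2.0000e-01 -1.0000e-02  1.3568e+02] F gx,gy,z [-0.3 -0.2  0.5]
0.132 err [-1.8000e-01 -6.0000e-02  1.3167e+02] F gx,gy,z [0.5 0.5 0.6]
0.128 err [-3.1000e-01 -5.0000e-02  1.2763e+02] F gx,gy,z [-0.1  0.2 -0.2]
19.5083
```

The foot is 17 mm inside the well with no contact force. Next I'll press past the leaf.

```bash
python3 - <<'E'
from h import *
k=np.load("b.npz"); b=k["b"]; f0=k["f0"]
for z in np.r_[np.arange(.126,.0885,-.002),.0875,.0865]:
    robot.move_straight(W-CO+[0,0,z]+b,ROT,.04); f=readout.current_ft_force()-f0
    print(round(z,4),"err",np.round(err(),2),"F",np.round([f@gx,f@gy,f[2]],1))
    if abs(f).max()>35: print("stop"); break
print(readout.current_opening(),readout.current_t())
E
```

```text
0.126 err [-5.0000e-01 -3.0000e-02  1.2581e+02] F [-2.6  0.4 -0. ]
0.124 err [-3.4000e-01  2.0000e-02  1.2379e+02] F [-3.1  1.4  1.9]
0.122 err [-1.0000e-02 -4.0000e-02  1.2161e+02] F [-1.9  0.1 -1.3]
0.12 err [ 1.0000e-02 -2.0000e-02  1.1975e+02] F [-1.9  0.8 -0.3]
0.118 err [ 1.0000e-01 -2.0000e-02  1.1788e+02] F [-1.3 -0.2 -0.2]
0.116 err [1.0000e-01 1.0000e-02 1.1588e+02] F [-1.4  0.4  0.6]
0.114 err [ 1.0000e-01 -2.0000e-02  1.1387e+02] F [ 0.5 -0.2  0.8]
0.112 err [8.0000e-02 1.0000e-02 1.1182e+02] F [ 0.3 -0.3  1.1]
0.11 err [  0.12  -0.   109.83] F [-0.7 -0.7  0.9]
0.108 err [ 9.0000e-02 -1.0000e-02  1.0785e+02] F [0.2 0.7 0.4]
0.106 err [ 9.0000e-02 -1.0000e-02  1.0586e+02] F [0.5 1.1 0.8]
0.104 err [ 6.0000e-02 -1.0000e-02  1.0382e+02] F [-0.1  0.2  1. ]
0.102 err [3.0000e-02 0.0000e+00 1.0179e+02] F [-0.1  0.5  0.2]
0.1 err [ 3.000e-02 -2.000e-02  9.979e+01] F [0.6 0.8 0.3]
0.098 err [ 7.000e-02 -0.000e+00  9.783e+01] F [ 0.4 -0.4  1.4]
0.096 err [ 5.000e-02 -1.000e-02  9.584e+01] F [1.6 0.2 1.6]
0.094 err [1.000e-02 1.000e-02 9.382e+01] F [ 0.  -0.7  1.8]
0.092 err [ 5.000e-02 -1.000e-02  9.182e+01] F [1.3 0.4 0.9]
0.09 err [ 4.000e-02 -0.000e+00  8.982e+01] F [1.7 0.5 1.5]
0.0875 err [ 2.000e-02 -5.000e-02  8.722e+01] F [2.2 1.1 1.4]
0.0865 err [ 4.000e-02 -1.000e-02  8.647e+01] F [1.2 0.7 2.7]
0.022734343219582762 24.7583
```

The cell is past the leaf and about 1.5 mm from the floor. I'll let go, then press it home from above with closed fingers.

```bash
python3 - <<'E'
from h import *
k=np.load("b.npz"); b=k["b"]; f0=k["f0"]
jaws.open_jaws(); robot.move_straight(W+[0,0,.13]+b,ROT,.2); jaws.grab()
print("op",readout.current_opening())
f0=np.array(readout.current_ft_force())
for z in np.r_[.114,np.arange(.1115,.1035,-.0007)]:
    robot.move_straight(W+[0,0,z]+b,ROT,.05); f=readout.current_ft_force()-f0
    print(round(z,4),"z",np.round(err()[2],2),"F",np.round([f@gx,f@gy,f[2]],1))
    if f[2]>22: break
robot.move_straight(W+[0,0,.19]-.03*gx+b,ROT,.25); im=get_image("wrist"); P=cloud(im)
A=P-W; X=A@gx; Y=A@gy; t=(abs(X)<.016)&(abs(Y)<.016)&(P[...,2]>.095)&(P[...,2]<.125)
print("top",t.sum(),"z",np.percentile(P[...,2][t],[10,50,90]),"x",np.percentile(X[t],[1,99])*1e3,"y",np.percentile(Y[t],[1,99])*1e3)
gauge(im); save(im,"p1",s=1.4); print(readout.current_t())
E
```

```text
op 8.702074859650284e-05
0.114 z 113.5 F [ 0.4 -0.5  0.6]
0.1115 z 111.49 F [ 0.6  0.8 -1.2]
0.1108 z 110.89 F [ 1.3 -0.5 -1.3]
0.1101 z 110.06 F [ 0.8 -0.4 -0.6]
0.1094 z 109.55 F [0.2 0.4 1.3]
0.1087 z 108.83 F [-0.7  0.   3.2]
0.108 z 108.07 F [ 0.1 -0.3  3.1]
0.1073 z 108.01 F [-1.9 -0.5  8.9]
0.1066 z 107.95 F [-2.2 -0.8 13.4]
0.1059 z 107.86 F [-2.9 -1.  17.1]
0.1052 z 107.81 F [-2.9 -1.3 20.8]
0.1045 z 107.74 F [-3.3 -1.6 24.4]
top 928 z [0.09969266 0.10705712 0.10801107] x [-10.97434312  13.05136791] y [-11.87546299  12.00667479]
lamp x [-21.5  28.3] y [28.3 65.8] sensor x [-27.   26.5] y [-94.7 -29.3] rim x [-24.5  17. ] well y edges [-17.7  -2.6] [11.3 18. ] knob x [-55.6 -40.7] y [-9.5  8.7]
yaw 89.59674072265625 yaw 89.87731170654297 
30.3
```

View pics/p1.png

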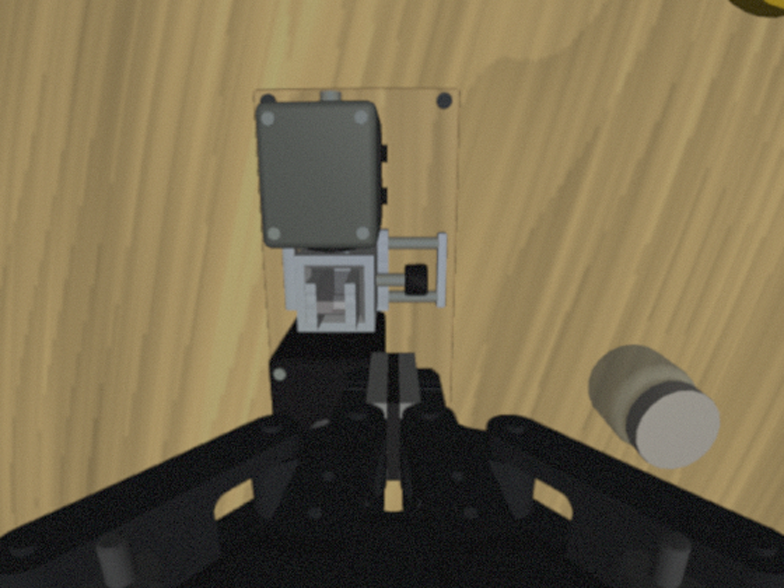

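Under the closed fingers the cell top bottomed stiffly at z=108.0 mm, which is exactly the seated height. The view shows the cell at picture pixels (330,300) square in the holder, and the knob at (415,278). Next I'll push the knob.

```bash
python3 - <<'E'
from h import *
t=np.radians(15); r=rv(gy,[*(np.sin(t)*gx[:2]),-np.cos(t)]); at=lambda x,z:G0+x*gx+[0,0,z]
print(np.round(kinematics.solve_ik(at(-.085,.043),r),2), np.round(readout.current_joint_pos(),2))
robot.reach(at(-.095,.19),r); robot.move_straight(at(-.085,.043),r,.2); robot.hold(.2)
d=np.array(readout.current_position())-at(-.085,.043); print("err",d@gx*1e3,d@gy*1e3,d[2]*1e3); b=-(d@gy)*gy-[0,0,d[2]]
f0=np.array(readout.current_ft_force())
for x in np.r_[-.076,-.071,np.arange(-.069,-.055,.0008)]:
    robot.move_straight(at(x,.043)+b,r,.04); f=readout.current_ft_force()-f0; p=np.array(readout.current_position())-G0
    print(round(x*1e3,1),round(p@gx*1e3,2),"F",np.round([f@gx,f@gy,f[2]],1))
    if f@gx<-22: break
robot.move_straight(at(-.09,.045),r,.15); robot.move_straight(at(-.09,.2),r,.25); print(readout.current_t())
E
```

```text
[ 0.5   0.28 -0.53  0.5  -0.06  0.23] [ 0.45  0.4   0.12  1.29 -0.   -1.38]
err 0.7598999759464081 0.2137782154657799 1.231518420719266
-76.0 -75.68 F [ 1.  -0.4  0.4]
-71.0 -70.7 F [ 0.6 -0.7  0.1]
-69.0 -68.94 F [ 0.2 -0.8 -0.1]
-68.2 -68.17 F [ 0.5 -1.  -0.5]
-67.4 -67.37 F [ 0.9  0.3 -0.7]
-66.6 -66.54 F [ 1.8  0.4 -0. ]
-65.8 -66.13 F [-0.6 -0.8  1.2]
-65.0 -65.37 F [-3.1  0.7  2. ]
-64.2 -64.34 F [-2.7  0.2  1.5]
-63.4 -63.44 F [-2.2 -0.  -0.7]
-62.6 -62.57 F [-1.8 -1.1 -0.6]
-61.8 -62.16 F [-4.7  0.2  0.6]
-61.0 -62.03 F [-8.1 -0.5  4.6]
-60.2 -61.92 F [-11.5   0.3   7.3]
-59.4 -61.84 F [-14.3   0.3  10.4]
-58.6 -61.79 F [-18.3   0.6  13.5]
-57.8 -61.72 F [-19.8   0.7  13.6]
-57.0 -61.68 F [-23.4   0.6  15. ]
38.6083
```

The slide moved about 4 mm, then hit its stop hard. I'll check once from above before handing in.

```bash
python3 - <<'E'
from h import *
robot.reach(G0-.03*gx+[0,0,.20],ROT); im=get_image("wrist"); P=cloud(im)
A=P-G0; X=A@gx; Y=A@gy; t=(abs(X)<.016)&(abs(Y)<.016)&(P[...,2]>.104)&(P[...,2]<.125)
q=np.c_[X[t],Y[t]].astype(np.float32)*1000
print("top",t.sum(),"z",np.percentile(P[...,2][t],[5,50,95]),"x",np.percentile(q[:,0],[1,99]),"y",np.percentile(q[:,1],[1,99]),cv2.minAreaRect(q))
gauge(im); save(im,"end",(150,80,450,320),2.6); print(readout.current_t(),readout.current_ft_force())
E
```

```text
top 698 z [0.10564427 0.10729566 0.1083255 ] x [-13.11784914  10.91644834] y [-11.76055956  12.02293135] ((-0.993443489074707, 0.23946857452392578), (24.228492736816406, 24.4877986907959), 0.3618941307067871)
lamp x [-17.8  28.7] y [28.3 71.7] sensor x [-26.9  26.6] y [-94.7 -29.2] rim x [-21.1  20.9] well y edges [-18.   -1.1] [ 1. 18.] knob x [-51.8 -40.6] y [-9.5  8.3]
yaw 1.0723400115966797 yaw 89.90802001953125 
40.0917 [ 1.19027169 -0.63431172  0.79804856]
```

View pics/end.png

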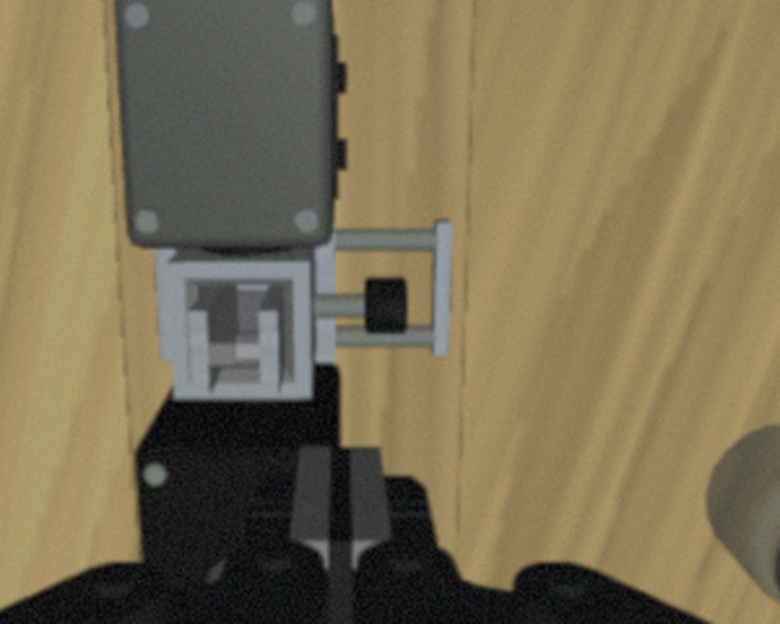

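The holder is centred on the light path (rim −21.1 to +20.9 mm, knob end at −51.8 mm). The cell is seated (top about 108 mm), 1.0 mm off the middle, yaw 0.4°, and the robot is clear of everything.

```bash
python3 -c "
from h import *
print(robot.hand_in(),readout.current_t())"
```

```text
the job is handed in; nothing more can be done
the job is handed in; nothing more can be done
```

The window cell is seated fully home in the well, with its window along the light path and the slide against its stop; the job was handed in after about 40 s, and no verdict was shown.

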